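# Switch on and zero the paint-mixing scale

### The job

Get the paint-mixing scale ready for weighing paint into the empty pot that stands on its pan: with a fingertip, push down the raised rear half of its rocker switch so that it stays on, then tap the small square mode key to bring up grams, then tap the long tare key to zero the weight of the pot, pressing each key gently most of its way down for a moment and letting it come up again before going on. Do not press the round key, do not touch the steel pan, and leave the pot on it and everything else on the table where it stands.

Things in the scene. Friction and masses are not known exactly. Their poses are not given: they have to be found in the camera images.
- scale: fixed paint-mixing scale, white and grey, 300 deep (x, to its rear) by 260 wide (y, to its left seen from the robot); origin under its middle at table level. Front: a control panel rising to the rear at 10 degrees (0.175 rad), 36 mm high at x = -148, 55 mm at x = -38 mm. Its controls are in one row at x = -111: rocker y = +92, round key +40, mode key -12, tare key -78; display behind.
- pan: round steel weighing pan of the scale, 170 mm across, not to be touched; origin at the centre of its underside, at x = +52, y = 0, z = 70 mm of the scale; its top is at 78 mm
- rocker_end (a point): upper face of the rocker's rear half (toward the display), 0.5 mm from its rear end, midway across; moves with the rocker. The rocker is a grey V-shaped paddle, 38 long front to rear by 24 mm wide, in a black frame 50 by 34 mm, 3 mm high; it pivots at its middle, 6 mm off the panel. Off, the rear half stands up at 16 degrees, its end 11 mm off the panel
- power_rocker (a joint): angle of the rocker, 0 = off, 0.28 rad = on: rear half flat along the panel, its end 5 mm lower than when off and 6 mm off the panel. Counts as on above 0.16. About 3 N at its rear end moves it; push at that end, for a fingertip that also reaches over the pivot meets the rising front half. It stays where it is left
- mode_key_top (a point): centre of the top of the mode key, grey, square, 20 by 20 mm, standing 8 mm off the panel, top parallel to the panel; moves with the key
- mode_key (a joint): how far the mode key is pressed at right angles to the panel, 0 (up) to 0.004 m (bottom); it springs back. 1.4 N start it, about 3.2 N press it 2.5 mm, where it counts as pressed, 4.2 N to the bottom; hold it down about 0.2 s for the scale to take it
- tare_key_top (a point): centre of the top of the tare key, grey, 46 wide (scale's y) by 20 mm, otherwise like the mode key; moves with the key
- tare_key (a joint): how far the tare key is pressed, as for the mode key
- round_key_top (a point): centre of the top of the round key, grey, 20 mm across, 8 mm high, not to be pressed
- round_key (a joint): how far the round key is pressed, 0 to 0.004 m
- mix_pot: empty open white pot standing on the pan near its middle, 68 mm across, 60 mm high, origin at the centre of its underside
- pot_a: closed paint pot, bulging green body and white collar, 74 mm across, 62 mm high, origin at the centre of its underside, standing beside or in front of the scale
- pot_b: the same pot with a red-brown body
- pot_c: the same pot with a blue-and-white body
- tin: closed paint tin, 103 mm across, 113 mm high, origin at the centre of its underside, left of the scale's rear
- cutter: yellow craft knife lying on the table, 170 by 24 by 16 mm with its blade out, right of the scale
- brush: thin artist's brush lying on the table, 200 mm long, 9 mm thick, left of the scale's front
- eraser: eraser lying on the table in front of the scale, 45 by 22 by 13 mm
Things that resemble listed ones, but are neither listed nor needed, are in the scene too. What is shaped like the mix_pot but yellow is not meant.

How it is judged:
On the way, in this order (a step that is already met when the one before it is completed fails the run):
1. the rocker switch is on (value of joint power_rocker above 0.16 rad), for 0.1 s.
2. the mode key is pressed (over 2.5 mm), the rocker on (value of joint mode_key above 0.0025 m and value of joint power_rocker above 0.16 rad), for 0.1 s.
3. the tare key is pressed (over 2.5 mm), the mode key up again, the rocker on (value of joint tare_key above 0.0025 m and value of joint mode_key below 0.001 m and value of joint power_rocker above 0.16 rad), for 0.1 s.
At the end, for the whole second after the job is handed in: the rocker is on (above 0.16 rad), all three keys are up (within 1 mm), the empty pot stands upright on the pan within 10 mm of where it was, and everything else is within 20 mm of where it was (value of joint power_rocker above 0.16 rad and value of joint each of mode_key, tare_key, round_key below 0.001 m and z of mix_pot in the frame of scale above 0.074 m and angle between mix_pot's own z axis and vertical below 0.1 rad and distance of mix_pot from where it was at the start of the episode below 0.01 m and linear speed of mix_pot below 0.02 m/s and distance of each of pot_a, pot_b, pot_c, tin, cutter, brush, eraser from where it was at the start of the episode below 0.02 m); the robot touches nothing.
It fails at once if the round key is pressed (more than 1.5 mm) (value of joint round_key above 0.0015 m).
It fails at once if a key is pressed before the scale is switched on, or mode and tare together ((value of joint power_rocker below 0.16 rad and value of joint any of mode_key, tare_key above 0.0015 m) or value of joint each of mode_key, tare_key above 0.0015 m).
It fails at once if the scale is pushed hard (over 20 N) (contact force between the arm and scale above 20 N).
It fails at once if the weighing pan is touched (over 1 N) (contact force between the arm and pan above 1 N).
It fails at once if the empty pot is shifted or lifted (over 10 mm), or something else on the table (over 20 mm) (distance of mix_pot from where it was at the start of the episode above 0.01 m or distance of any of pot_a, pot_b, pot_c, tin, cutter, brush, eraser from where it was at the start of the episode above 0.02 m).
It also fails if it takes over 45 s, if anything falls off the work surface, if the arm or the gripper's body presses on something with over 40 N, if the wrist force passes 120 N, or if a joint passes its speed limit or range.

### The arm

A 6-joint arm with a two-finger parallel gripper is mounted at the origin on the work surface. World frame = base frame: x ahead of the robot, y to its left, z up, the work surface at z = 0. Lengths are in m, angles in rad, forces in N, time in s.
With the tool pointing down it reaches from about 0.3 to 1 m from the base axis. Payload 5.1 kg.
Tool frame: the origin (TCP) lies between the finger pads; the fingertips stand 14 mm ahead of it and the grasp point (between the pads) lies 5 mm behind it (arm.tip_extent is the distance from the TCP to the fingertips, in m); z points along the fingers, y is the line along which they close (so a half turn about z gives the same grasp; the last joint's range is limited). The gripper opens to 95 mm and grips with 3 to 60 N. Pads are 20 mm wide; open, the fingers measure 119 mm over their backs; the gripper's body (75 mm by 180 mm) begins 59 mm behind the grasp point.
Start: joints at [-1.386, 0.124, 1.65, -0, 1.367, -0.083], TCP at [0.172, -0.627, 0.229] pointing down, gripper open.
Joint ranges: [-2.61, 2.61], [-1.02, 2.33], [0.03, 2.71], [-1.35, 4.49], [0.32, 2.68], [-2.91, 2.91]. Speed limits (rad/s): [2.57, 2.57, 3.14, 3.14, 3.14, 3.14].

### API

Orientations are given as a unit quaternion [x, y, z, w].
In Python, from rig import readout, viewer, job_done, arm gives the robot as it stands.
- The arm moves only by the tool servo_tool, never from a script. Its argument "plan" is one flat list of numbers, 7 for each row, row after row: the shift along the tool's x, y, z in m, then the turn, a rotation vector about the tool's x, y, z in rad, then the opening, from 0 (shut) to 1 (fully open). In form: [dx, dy, dz, rx, ry, rz, gripper, dx, dy, dz, rx, ry, rz, gripper, ...]. A call has 1 to 12 rows; each row is the pose to reach, as a shift and turn from the pose commanded when the call began, along the tool's axes at that moment; what a row does not reach only later rows make up. A row lasts 1/10 s, in which the tool goes at most 50 mm and 8.59 degrees, less where a joint would pass 70% of its speed; a pose out of reach is approached as far as the arm can. A call with a gripper value outside its range is refused whole. The fingers move at their own pace and stop on an object; "newtons" is the grip in N (left out, the last holds). Time passes only in rows, so rows that repeat a pose let the fingers close. It gives the time, the measured TCP pose, the force, the opening and the grip force at its end, in the units of the state.
- readout.sense(): the state, without advancing time (a new reading comes with each control period).
- viewer.snapshot(name): name is "scene" or "top"; returns (picture, depth): 400x640x3 uint8, red, green, blue; 400x640 float32, m along the optical axis (not along the pixel's ray), 0 where there is no reading.
- viewer.camera_model(name): a dict with "mtx" (3x3 intrinsics, pixels), "k1" (the pictures are not rectified: a ray, as slopes to the right and down, at radius r is drawn at 1 + k1 r^2 times it, then the intrinsics apply), "R" (3x3) and "t" (3): a world point X has camera coordinates R X + t. Camera axes: x right, y down, z forward; pixel columns grow to the right and rows downward; lengths in m; the calibration is good to about 2 mm. A picture is of the moment at which its call begins. camera_model takes no time and is no camera call.
- job_done(): hands the job in; it is judged then, once.
The state is a dict: "t": time; "qpos": joint angles; "joint_velocities": joint speeds; "joint_efforts": joint torques, N m; "eef_pos": TCP position; "orientation": TCP orientation; "contact_force": force on the tool from outside, world axes, zero at the start; "wrist_torque": the same for the moment, N m; "width": finger opening in m; "grasp_force": force on a finger pad.
Only numpy, scipy, OpenCV 4.12 (cv2) and the standard library are available. Lean on these libraries where they do the work, as an engineer would, in place of code of your own. Each camera call takes 0.05 s, during which the arm holds its last target. There are 200 camera calls.

## Working session

There is one attempt and no reset: what is moved stays moved. The work goes in short steps, Python scripts to look and compute and a tool call to move; the robot and the scene stay as the last step left them, time stands still between calls to the robot, and variables do not carry over. Pictures are saved under pics/ and viewed, at most 10 in all, crops included, and the job is handed in when it is done.

Besides the shell and the picture viewer there is one more tool, called after ">>>" by a JSON object that holds its "fn" and its "kwargs", one argument or row to a line. servo_tool: Moves the arm, as the interface text tells. Its arguments: {"type":"object","properties":{"plan":{"type":"array"},"newtons":{"type":"number"}},"required":["plan"]}

```bash
mkdir -p pics; python3 - <<'E'
from rig import readout, viewer, arm
import cv2, numpy as np
s=readout.sense(); print({k:np.round(v,4) for k,v in s.items()}, arm.tip_extent)
for n in ("scene","top"):
    p,d=viewer.snapshot(n); m=viewer.camera_model(n)
    np.savez(f"{n}0.npz",p=p,d=d); cv2.imwrite(f"pics/{n}0.png",p[:,:,::-1])
    print(n,m)
E
```

```text
{'t': np.float64(0.0), 'qpos': array([-1.3856,  0.1245,  1.6517, -0.    ,  1.3675, -0.0826]), 'joint_velocities': array([ 0.0003, -0.0005,  0.0009, -0.0003,  0.0022, -0.0016]), 'joint_efforts': array([ 2.60000e-03, -4.17593e+01, -3.59933e+01,  7.76000e-02,
        4.91000e-02, -1.00000e-04]), 'eef_pos': array([ 0.1719, -0.6262,  0.2274]), 'orientation': array([ 9.910e-01,  1.335e-01, -1.000e-04, -1.000e-03]), 'contact_force': array([ 0.2048,  0.6784, -0.9744]), 'wrist_torque': array([0.0036, 0.0878, 0.0234]), 'grasp_force': np.float64(0.0), 'width': np.float64(0.0953)} 0.014
scene {'mtx': array([[367.82192725,   0.        , 317.5095014 ],
       [  0.        , 367.82192725, 200.37675194],
       [  0.        ,   0.        ,   1.        ]]), 'k1': -0.018736151376406777, 'R': array([[ 0.11474505,  0.99339363, -0.00163189],
       [ 0.78817913, -0.09204075, -0.60852457],
       [-0.60465464,  0.06853896, -0.79353335]]), 't': array([-0.08762296, -0.40466389,  1.10281646])}
top {'mtx': array([[390.85419643,   0.        , 321.48739314],
       [  0.        , 390.85419643, 203.18048329],
       [  0.        ,   0.        ,   1.        ]]), 'k1': -0.03747051004130334, 'R': array([[ 0.00146386, -0.99999369,  0.00323755],
       [-0.97930371, -0.00208881, -0.20238546],
       [ 0.20239095, -0.00287428, -0.97930059]]), 't': array([0.02249673, 0.56561028, 0.75768907])}
```

View pics/scene0.png

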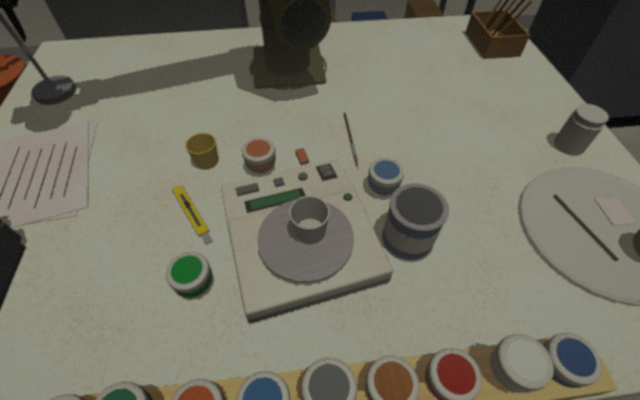

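View pics/top0.png

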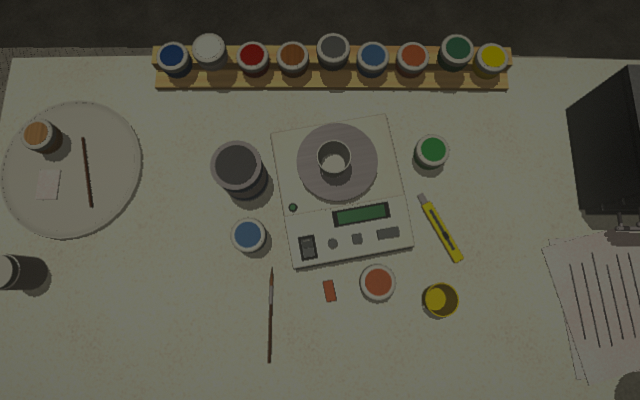

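The top view shows the scale with its front edge toward the bottom of the picture. In its row I see the rocker at about (308,247), the round key (332,243), the mode key (357,239), the tare key (388,233) and the display (361,214). The pot on the pan is at (334,157). Possible look-alikes for the mode key are the round key next to it and the bubble level at (293,207). The yellow pot at (440,299) is not meant.

```bash
cat > h.py <<'E'
import numpy as np, cv2
from rig import viewer
def ray(n,uv):
    m=viewer.camera_model(n); K=m["mtx"]; uv=np.asarray(uv,float)
    d=np.array([(uv[0]-K[0,2])/K[0,0],(uv[1]-K[1,2])/K[1,1]]); s=d.copy()
    for _ in range(10): s=d/(1+m["k1"]*(s@s))
    return -m["R"].T@m["t"], m["R"].T@np.array([s[0],s[1],1])
def plane(n,uv,z):
    o,d=ray(n,uv); return o+d*(z-o[2])/d[2]
def proj(n,X):
    m=viewer.camera_model(n); c=m["R"]@X+m["t"]; s=c[:2]/c[2]; s=s*(1+m["k1"]*(s@s))
    return s*m["mtx"][0,0]+m["mtx"][:2,2]
def tri(uv1,uv2):
    o1,d1=ray("top",uv1);o2,d2=ray("scene",uv2)
    a=np.linalg.lstsq(np.c_[d1,-d2],o2-o1,rcond=None)[0]
    p,q=o1+a[0]*d1,o2+a[1]*d2
    return (p+q)/2,np.linalg.norm(p-q)
E
python3 - <<'E'
from h import *
box={"top":(265,105,420,275),"scene":(215,140,395,325)}
for n,(x0,y0,x1,y1) in box.items():
    z=np.load(f"{n}0.npz"); p=z["p"]; d=z["d"]
    g=cv2.cvtColor(p,cv2.COLOR_RGB2GRAY)[y0:y1,x0:x1]
    v=cv2.morphologyEx(g,cv2.MORPH_CLOSE,np.ones((23,23)))
    dark=((v.astype(int)-g)>28).astype(np.uint8)
    c,_=cv2.findContours(dark,cv2.RETR_EXTERNAL,cv2.CHAIN_APPROX_NONE)
    vis=cv2.resize(p[y0:y1,x0:x1,::-1],None,fx=3.2,fy=3.2,interpolation=cv2.INTER_CUBIC)
    for k in c:
        if cv2.contourArea(k)<15: continue
        M=cv2.moments(k); u=np.array([M["m10"],M["m01"]])/M["m00"]+[x0,y0]
        r=cv2.minAreaRect(k)
        dd=d[int(u[1]),int(u[0])]; o,dr=ray(n,u); X=o+dr*dd
        print(n,u.round(1),np.round(r[1],1),round(r[2],1),"depthpt",X.round(4))
    cv2.imwrite(f"pics/{n}_crop.png",vis)
E
```

```text
top [377.4 271.9] [ 5. 21.] 90.0 depthpt [ 0.424  -0.0887  0.0635]
top [353.4 258.8] [  5.3 122. ] 79.4 depthpt [ 0.4519 -0.0434  0.0344]
top [332.3 243. ] [10.  9.] 90.0 depthpt [0.483  0.0011 0.053 ]
top [307.5 247.5] [24.9 16.9] 79.7 depthpt [0.4739 0.0522 0.0498]
top [356.8 238.4] [10.5 10.4] 80.5 depthpt [ 0.4926 -0.0495  0.0521]
top [267.5 242. ] [ 6. 27.] 0.0 depthpt [ 0.4904  0.1418 -0.0009]
top [387.7 232.8] [10.4 22.7] 78.7 depthpt [ 0.5047 -0.1143  0.0499]
top [292.5 207.3] [9.2 8.5] 45.0 depthpt [0.5565 0.0837 0.0591]
top [360.8 214.2] [16.7 57.7] 79.7 depthpt [ 0.5426 -0.0582  0.0568]
top [310.9 191.4] [33.6  5.5] 36.5 depthpt [0.585  0.0451 0.0825]
top [268.2 186.8] [ 8. 36.] 0.0 depthpt [ 6.152e-01  1.438e-01 -4.000e-04]
top [334.6 162.1] [44.3 32.5] 81.9 depthpt [ 0.6477 -0.0035  0.0811]
top [415.8 160.6] [34.  7.] 90.0 depthpt [ 0.6684 -0.1856  0.0291]
top [365.2 138.1] [12.   5.7] 45.0 depthpt [ 0.7007 -0.0681  0.0807]
scene [317.5 298.3] [ 25.1 153.2] 79.0 depthpt [0.7508 0.0016 0.0353]
scene [299.4 279.7] [68.2 15.9] 4.3 depthpt [ 0.7337 -0.0259  0.0779]
scene [38
[... 457 characters left out ...]
148  0.0517]
scene [278.4 181.8] [ 9.5 10.1] 71.6 depthpt [ 0.4963 -0.0506  0.0485]
scene [302.5 176.2] [8. 9.] 90.0 depthpt [4.888e-01 4.000e-04 5.090e-02]
scene [380.8 193. ] [62. 28.] 52.4 depthpt [0.5316 0.1609 0.0245]
scene [326.1 171.9] [19.2 15.7] 63.4 depthpt [0.4822 0.0509 0.0505]
scene [384.7 169.3] [19. 20.] 90.0 depthpt [0.4982 0.1717 0.0606]
scene [259.6 166.1] [24.2 32.9] 82.9 depthpt [ 0.4389 -0.0892  0.0397]
scene [301.6 156.2] [17.7 10.8] 66.8 depthpt [0.3936 0.0055 0.0127]
scene [216.1 155.1] [ 3. 24.] 0.0 depthpt [ 0.3789 -0.1893  0.0249]
scene [353.6 152.8] [29.1  3.9] 76.0 depthpt [0.3913 0.129  0.0071]
scene [257.5 147.9] [16. 23.] 90.0 depthpt [ 0.4058 -0.0904  0.0624]
```

View pics/top_crop.png

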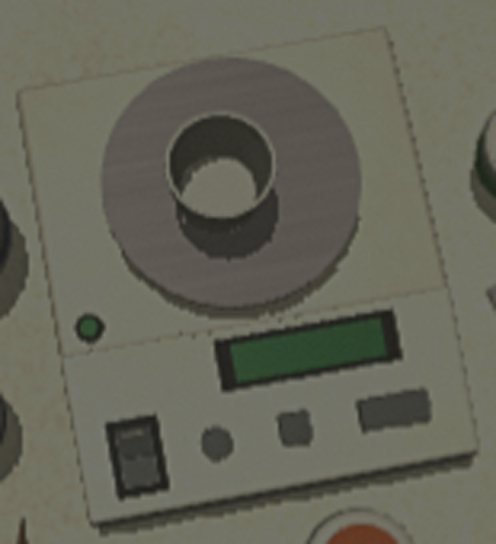

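The crop confirms the choice: from left to right the panel has the framed rocker, the round key, the square mode key and the long tare key, with the display behind. Next I fit the scale's pose from these rays.

```bash
cat >> h.py <<'E'
c10,s10=np.cos(.1745),np.sin(.1745)
def pan(y,h,u=0):  # scale coordinates: y across, h off the panel, u up along the panel from the row
    return np.array([-.111,y,.036+.037*np.tan(.1745)])+h*np.array([-s10,0,c10])+u*np.array([c10,0,s10])
def pose(v): c,s=np.cos(v[2]),np.sin(v[2]); return np.array([[c,-s,0],[s,c,0],[0,0,1]]),np.array([v[0],v[1],0])
E
python3 - <<'E'
from h import *
from scipy.optimize import least_squares
L=[(pan(.092,.003),(307.5,247.5),(326.1,171.9)),(pan(.040,.007),(332.3,243),(302.5,176.2)),
(pan(-.012,.007),(356.8,238.4),(278.4,181.8)),(pan(-.078,.007),(387.7,232.8),(246.9,189.2))]
for l,a,b in L: X,e=tri(a,b); print("tri",X.round(4),"gap",round(e,4),"expected z",l[2].round(4))
def res(v,cams):
    R,t=pose(v); r=[]
    for l,a,b in L:
        for n,uv in (("top",a),("scene",b)):
            if n in cams:
                w=plane(n,uv,l[2]); r+=list((w-(R@l+t))[:2])
    return np.array(r)
for cams in (("top",),("scene",),("top","scene")):
    f=least_squares(res,[.6,0,.2],args=(cams,)); print(cams,f.x.round(4),(f.fun*1000).round(1))
R,t=pose(f.x); np.save("pose.npy",f.x)
for nm,l in (("rocker_end",pan(.092,.011,.018)),("round",pan(.04,.008)),("mode",pan(-.012,.008)),("tare",pan(-.078,.008)),("pan",np.array([.052,0,.078]))):
    X=R@l+t; print(nm,X.round(4),proj("top",X).round(1),proj("scene",X).round(1))
for nm,uv,z in (("pot_c",(249,235),.062),("pot_b",(377,281),.062),("mixrim",(334,157),.138)): print(nm,plane("top",uv,z).round(3))
E
```

```text
tri [0.4746 0.0522 0.0419] gap 0.0005 expected z 0.0455
tri [0.4838 0.0007 0.0452] gap 0.0003 expected z 0.0494
tri [ 0.4934 -0.0504  0.0452] gap 0.0005 expected z 0.0494
tri [ 0.5053 -0.1155  0.0446] gap 0.0007 expected z 0.0494
('top',) [ 0.6009 -0.0175  0.1845] [-0.1 -0.2  0.1 -0.3  0.2  0.1 -0.2  0.4]
('scene',) [ 0.6049 -0.0176  0.1902] [-0.2 -0.2  0.4 -0.1  0.   0.1 -0.2  0.2]
('top', 'scene') [ 0.6029 -0.0175  0.1874] [-1.9  0.2  1.6 -0.6 -1.8  0.1  2.3 -0.5 -1.9  0.4  2.1 -0.2 -2.5  0.7
  2.1 -0.1]
rocker_end [0.4922 0.0552 0.0565] [306.  238.3] [328.8 173.4]
round [0.485  0.0009 0.0504] [332.4 242.1] [302.6 175. ]
mode [ 0.4947 -0.0502  0.0504] [357.  237.5] [278.4 180.6]
tare [ 0.507  -0.1151  0.0504] [388.1 231.6] [246.9 188. ]
pan [ 0.654  -0.0078  0.078 ] [336.6 159.7] [305.8 236.9]
pot_c [0.498 0.172 0.062]
pot_b [ 0.406 -0.088  0.062]
mixrim [ 0.64  -0.     0.138]
```

```bash
cat >> h.py <<'E'
from rig import readout
from scipy.spatial.transform import Rotation as Ro
def goal(y,h,u):
    """tool pose with fingertip at the panel point, tool z into the panel"""
    R,t=pose(np.load("pose.npy"))
    G=R@np.array([[c10,0,s10],[0,-1,0],[s10,0,-c10]])
    return R@pan(y,h,u)+t-.014*G[:,2],G
def go(y,h,u):
    s=readout.sense(); G0=Ro.from_quat(s["orientation"]); p,G=goal(y,h,u)
    return G0.as_matrix().T@(p-s["eef_pos"]),(G0.inv()*Ro.from_matrix(G)).as_rotvec()
def where():
    """fingertip in panel coordinates (u, y, h) in mm, force in panel axes"""
    s=readout.sense(); R,t=pose(np.load("pose.npy")); T=Ro.from_quat(s["orientation"]).as_matrix()
    l=R.T@(s["eef_pos"]+.014*T[:,2]-t)-pan(0,0); A=np.array([[c10,0,s10],[0,1,0],[-s10,0,c10]])
    return (A@l*1000).round(1),(A@R.T@s["contact_force"]).round(1),round(float(s["t"]),2)
E
python3 - <<'E'
from h import *
print(np.linalg.det(goal(0,0,0)[1]))
for a in ((.092,.08,.016),(.092,.025,.016)): print([x.round(4) for x in go(*a)],goal(*a)[0].round(4))
print("lamp?",plane("scene",(55,90),0),plane("top",(600,140),0), proj("scene",np.array([.172,-.627,.215])),proj("top",np.array([.172,-.627,.215])))
z=np.load("scene0.npz")["d"];
for uv in ((55,90),(20,50),(5,250)):
    o,d=ray("scene",uv); print(uv,(o+d*z[uv[1],uv[0]]).round(3))
z=np.load("top0.npz")["d"]
for uv in ((605,140),(580,180),(635,80)):
    o,d=ray("top",uv); print(uv,(o+d*z[uv[1],uv[0]]).round(3))
E
```

```text
0.9999999999999999
[array([ 0.4729, -0.5736,  0.0908]), array([-0.0088,  0.1743,  0.0801])] [0.4761 0.0521 0.1379]
[array([ 0.4825, -0.5727,  0.1449]), array([-0.0088,  0.1743,  0.0801])] [0.4855 0.0539 0.0837]
lamp? [ 0.03686648 -0.66808337  0.        ] [ 0.7319363  -0.63699277  0.        ] [-0.36613824 42.969412  ] [730.69869614 426.50055402]
(55, 90) [ 0.071 -0.645  0.022]
(20, 50) [-1.491 -1.745 -0.678]
(5, 250) [ 0.597 -0.561  0.043]
(605, 140) [ 0.688 -0.56   0.114]
(580, 180) [ 0.628 -0.559  0.021]
(635, 80) [ 0.776 -0.571  0.201]
```

>>> {"fn": "servo_tool", "kwargs": {
  "plan": [0.01,-0.012,0,0,0.01,0.005,0,0.035,-0.042,0,0,0.03,0.01,0,0.065,-0.078,0,0,0.05,0.02,0,0.095,-0.114,0,0,0.06,0.03,0,0.125,-0.15,0,0,0.08,0.04,0,0.155,-0.186,0,0,0.1,0.05,0,0.185,-0.222,0,0,0.12,0.06,0,0.215,-0.258,0,0,0.14,0.07,0,0.245,-0.294,0,-0.009,0.174,0.08,0,0.275,-0.33,0,-0.009,0.174,0.08,0,0.3,-0.36,0,-0.009,0.174,0.08,0,0.32,-0.384,0,-0.009,0.174,0.08,0],
  "newtons": 10
}}

```text
t: 1.3
eef_pos: [0.3789, -0.169, 0.2283]
orientation: [0.992, 0.094, 0.087, -0.007]
contact_force: [0.6, -0.9, 0.3]
width: 0.0048
grasp_force: 0.0
```

```bash
python3 - <<'E'
from h import *
print([x.round(4) for x in go(.092,.08,.016)],where(),readout.sense()["width"])
E
```

```text
[array([ 0.1192, -0.1991,  0.1126]), array([ 0.0014, -0.0006,  0.0015])] (array([-102.9, -107.1,  192.8]), array([ 0.4, -0.9,  0.2]), 1.3) 0.004765724725049639
```

>>> {"fn": "servo_tool", "kwargs": {
  "plan": [0.02,-0.033,0.015,0,0,0,0,0.04,-0.066,0.03,0,0,0,0,0.06,-0.1,0.045,0,0,0,0,0.08,-0.134,0.06,0,0,0,0,0.1,-0.166,0.08,0,0,0,0,0.115,-0.19,0.095,0,0,0,0,0.119,-0.199,0.105,0,0,0,0,0.119,-0.199,0.113,0,0,0,0,0.119,-0.199,0.13,0,0,0,0,0.119,-0.199,0.14,0,0,0,0,0.119,-0.199,0.14,0,0,0,0,0.119,-0.199,0.14,0,0,0,0]
}}

```text
t: 2.5
eef_pos: [0.4808, 0.049, 0.1112]
orientation: [0.992, 0.093, 0.087, -0.007]
contact_force: [-0.4, 0.3, -0.2]
width: 0.0001
grasp_force: 0.0
```

```bash
python3 - <<'E'
from h import *
print(where(),[x.round(4) for x in go(.092,.02,.016)])
a=[]
for n,(x0,y0) in {"top":(250,150),"scene":(240,90)}.items():
    p,d=viewer.snapshot(n); a.append(cv2.resize(p[y0:y0+140,x0:x0+130,::-1],None,fx=3,fy=3,interpolation=cv2.INTER_CUBIC))
cv2.imwrite("pics/c1.png",np.hstack(a))
s=readout.sense(); T=Ro.from_quat(s["orientation"]).as_matrix(); X=s["eef_pos"]+.014*T[:,2]
print(proj("top",X),proj("scene",X))
E
```

```text
(array([15.3, 88.1, 53. ]), array([-0.4,  0.4, -0.2]), 2.5) [array([ 0.0007, -0.004 ,  0.033 ]), array([ 0.0022,  0.0004, -0.001 ])]
[308.02163689 240.13949674] [326.05430896 156.56477738]
```

View pics/c1.png

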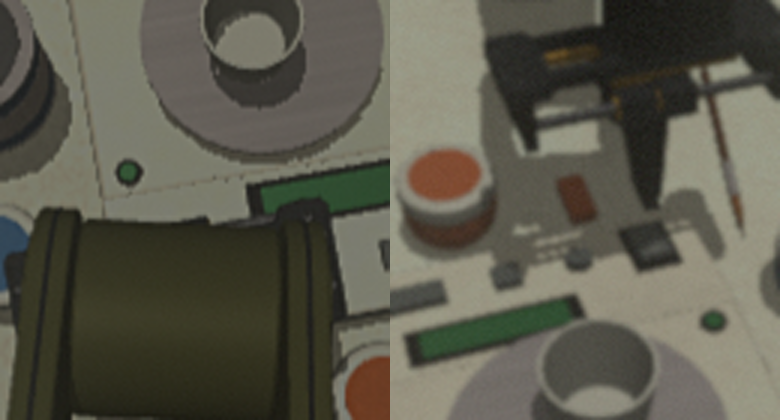

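The fingertip shows at about (327,158) in the scene view, as predicted (326,157), and it is over the rocker's rear half. The round key is clear of it to the left.

>>> {"fn": "servo_tool", "kwargs": {
  "plan": [0.0005,-0.004,0.008,0.002,0,0,0,0.0005,-0.004,0.018,0.002,0,0,0,0.0005,-0.004,0.028,0.002,0,0,0,0.0005,-0.004,0.034,0.002,0,0,0,0.0005,-0.004,0.038,0.002,0,0,0,0.0005,-0.004,0.038,0.002,0,0,0,0.0005,-0.004,0.038,0.002,0,0,0]
}}

```text
t: 3.3
eef_pos: [0.4872, 0.055, 0.0737]
orientation: [0.992, 0.093, 0.087, -0.008]
contact_force: [1.0, 1.2, 0.0]
width: 0.0
grasp_force: 0.0
```

```bash
python3 - <<'E'
from h import *
print(where(),[x.round(4) for x in go(.092,.011,.016)])
E
```

```text
(array([16.1, 92.8, 14.8]), array([ 1.2,  1. , -0.2]), 3.3) [array([-0.0001,  0.0008,  0.0038]), array([-0.    ,  0.0003,  0.0005])]
```

>>> {"fn": "servo_tool", "kwargs": {
  "plan": [0,0,0.001,0,0,0,0,0,0,0.002,0,0,0,0,0,0,0.003,0,0,0,0,0,0,0.004,0,0,0,0,0,0,0.005,0,0,0,0,0,0,0.005,0,0,0,0]
}}

```text
t: 3.9
eef_pos: [0.4884, 0.0552, 0.0691]
orientation: [0.992, 0.093, 0.087, -0.008]
contact_force: [-0.3, 1.1, 1.7]
width: -0.0
grasp_force: 1.1
```

```bash
python3 -c "
from h import *
print(where())"
```

```text
(array([16.5, 92.7, 10.1]), array([0.2, 1.1, 1.7]), 3.9)
```

>>> {"fn": "servo_tool", "kwargs": {
  "plan": [0,0,0.001,0,0,0,0,0,0,0.002,0,0,0,0,0,0,0.003,0,0,0,0,0,0,0.003,0,0,0,0]
}}

```text
t: 4.3
eef_pos: [0.4891, 0.0553, 0.0661]
orientation: [0.992, 0.093, 0.087, -0.008]
contact_force: [0.6, 0.4, 3.7]
width: 0.0001
grasp_force: 1.3
```

```bash
python3 -c "
from h import *
print(where())"
```

```text
(array([16.7, 92.7,  7. ]), array([1.3, 0.3, 3.6]), 4.3)
```

>>> {"fn": "servo_tool", "kwargs": {
  "plan": [0,0,0.0007,0,0,0,0,0,0,0.0014,0,0,0,0,0,0,0.002,0,0,0,0,0,0,0.002,0,0,0,0]
}}

```text
t: 4.7
eef_pos: [0.4894, 0.0553, 0.0654]
orientation: [0.992, 0.093, 0.087, -0.008]
contact_force: [-4.2, 0.7, 12.8]
width: 0.0005
grasp_force: 6.8
```

```bash
python3 -c "
from h import *
print(where())"
```

```text
(array([16.8, 92.7,  6.3]), array([-1.7,  1.5, 13.3]), 4.7)
```

Hard stop at h = 6.3 mm, so the rocker is on and the height calibration holds. I lift and move over the mode key.

>>> {"fn": "servo_tool", "kwargs": {
  "plan": [0,0,-0.004,0,0,0,0,0,0,-0.015,0,0,0,0,0,0,-0.03,0,0,0,0,0,0,-0.045,0,0,0,0,-0.004,0.025,-0.05,0,0,0,0,-0.01,0.06,-0.05,0,0,0,0,-0.017,0.09,-0.05,0,0,0,0,-0.017,0.105,-0.045,0,0,0,0,-0.017,0.105,-0.045,0,0,0,0,-0.017,0.105,-0.045,0,0,0,0]
}}

```text
t: 5.7
eef_pos: [0.4836, -0.0523, 0.1047]
orientation: [0.992, 0.093, 0.086, -0.008]
contact_force: [-0.2, -0.8, 0.3]
width: 0.0005
grasp_force: 0.0
```

```bash
python3 - <<'E'
from h import *
print(where(),[x.round(4) for x in go(-.012,.014,0)])
p,d=viewer.snapshot("scene"); cv2.imwrite("pics/c2.png",cv2.resize(p[90:230,210:390,::-1],None,fx=4,fy=4,interpolation=cv2.INTER_CUBIC))
E
```

```text
(array([ -1.7, -11.9,  49.5]), array([-0.3, -0.7,  0.4]), 5.7) [array([0.0018, 0.0001, 0.0355]), array([-0.0008,  0.0018, -0.0004])]
```

View pics/c2.png

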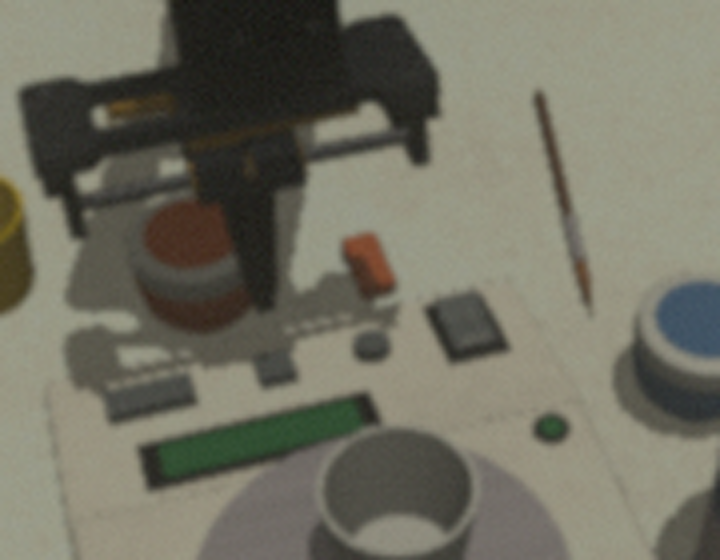

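The scene view shows the rocker's rear half now lying flat. The fingertip at crop (262,305) is above and in front of the square mode key at (275,367), and everything else is in place.

>>> {"fn": "servo_tool", "kwargs": {
  "plan": [0.002,0,0.008,0,0.002,0,0,0.002,0,0.018,0,0.002,0,0,0.002,0,0.028,0,0.002,0,0,0.002,0,0.034,0,0.002,0,0,0.002,0,0.038,0,0.002,0,0,0.002,0,0.038,0,0.002,0,0,0.002,0,0.038,0,0.002,0,0]
}}

```text
t: 6.45
eef_pos: [0.4928, -0.0509, 0.0681]
orientation: [0.992, 0.093, 0.088, -0.008]
contact_force: [-0.6, -0.0, 0.0]
width: 0.0005
grasp_force: 0.0
```

```bash
python3 -c "
from h import *
print(where())"
```

```text
(array([  1.2, -12.3,  11.8]), array([-0.6,  0.1,  0.1]), 6.45)
```

>>> {"fn": "servo_tool", "kwargs": {
  "plan": [0,0,0.0015,0,0,0,0,0,0,0.003,0,0,0,0,0,0,0.004,0,0,0,0,0,0,0.005,0,0,0,0,0,0,0.0055,0,0,0,0,0,0,0.0055,0,0,0,0]
}}

```text
t: 7.05
eef_pos: [0.4939, -0.0508, 0.063]
orientation: [0.992, 0.093, 0.088, -0.008]
contact_force: [-1.1, -0.1, 2.8]
width: 0.0007
grasp_force: 1.3
```

```bash
python3 -c "
from h import *
print(where())"
```

```text
(array([  1.4, -12.4,   6.6]), array([-0.6,  0.1,  3. ]), 7.05)
```

>>> {"fn": "servo_tool", "kwargs": {
  "plan": [0,0,0.0007,0,0,0,0,0,0,0.0013,0,0,0,0,0,0,0.0013,0,0,0,0,0,0,0.0013,0,0,0,0,0,0,0.0013,0,0,0,0]
}}

```text
t: 7.55
eef_pos: [0.4941, -0.0507, 0.0616]
orientation: [0.992, 0.093, 0.088, -0.008]
contact_force: [0.2, -0.5, 2.7]
width: 0.0005
grasp_force: 1.8
```

```bash
python3 -c "
from h import *
print(where())"
```

```text
(array([  1.3, -12.4,   5.2]), array([ 0.6, -0.5,  2.7]), 7.55)
```

>>> {"fn": "servo_tool", "kwargs": {
  "plan": [0,0,0.0005,0,0,0,0,0,0,0.0005,0,0,0,0,0,0,0.0005,0,0,0,0,0,0,0.0005,0,0,0,0]
}}

```text
t: 7.95
eef_pos: [0.4942, -0.0507, 0.0611]
orientation: [0.992, 0.093, 0.088, -0.008]
contact_force: [-0.5, -1.1, 4.1]
width: 0.0003
grasp_force: 2.0
```

```bash
python3 -c "
from h import *
print(where())"
```

```text
(array([  1.3, -12.4,   4.6]), array([ 0. , -1. ,  4.1]), 7.95)
```

About 3.5 mm down with 4.1 N, held 0.4 s. I lift and move to the tare key.

>>> {"fn": "servo_tool", "kwargs": {
  "plan": [0,0,-0.004,0,0,0,0,0,0,-0.015,0,0,0,0,0,0,-0.028,0,0,0,0,0,0.02,-0.033,0,0,0,0,-0.001,0.045,-0.033,0,0,0,0,-0.001,0.0655,-0.033,0,0,0,0,-0.001,0.0655,-0.033,0,0,0,0,-0.001,0.0655,-0.033,0,0,0,0]
}}

```text
t: 8.75
eef_pos: [0.4993, -0.1161, 0.0936]
orientation: [0.992, 0.093, 0.088, -0.008]
contact_force: [-0.4, 0.9, -0.2]
width: 0.0003
grasp_force: 0.0
```

```bash
python3 - <<'E'
from h import *
print(where(),[x.round(4) for x in go(-.078,.012,0)])
p,d=viewer.snapshot("scene"); cv2.imwrite("pics/c3.png",cv2.resize(p[110:230,200:360,::-1],None,fx=5,fy=5,interpolation=cv2.INTER_CUBIC))
E
```

```text
(array([ -0.2, -77.6,  37.9]), array([-0.2,  0.9, -0.2]), 8.75) [array([0.0001, 0.0004, 0.0259]), array([-0.0004, -0.0016, -0.0006])]
```

View pics/c3.png

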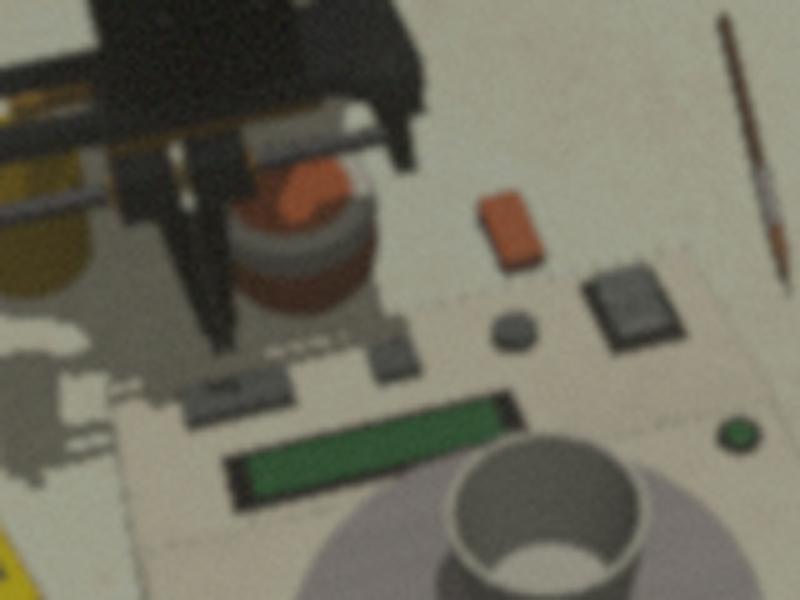

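The fingertip at crop (222,350) is over the long tare key at (238,395). The mode key is up again, and the rocker is still flat.

>>> {"fn": "servo_tool", "kwargs": {
  "plan": [0,0,0.008,0,0,0,0,0,0,0.017,0,0,0,0,0,0,0.023,0,0,0,0,0,0,0.027,0,0,0,0,0,0,0.029,0,0,0,0,0,0,0.031,0,0,0,0,0,0,0.0315,0,0,0,0,0,0,0.0315,0,0,0,0,0,0,0.0315,0,0,0,0]
}}

```text
t: 9.7
eef_pos: [0.5052, -0.1153, 0.0626]
orientation: [0.992, 0.093, 0.088, -0.008]
contact_force: [-2.1, 1.2, 2.6]
width: 0.0005
grasp_force: 1.4
```

```bash
python3 -c "
from h import *
print(where())"
```

```text
(array([  0.4, -77.8,   6.3]), array([-1.4,  1.6,  2.9]), 9.7)
```

>>> {"fn": "servo_tool", "kwargs": {
  "plan": [0,0,0.0008,0,0,0,0,0,0,0.0017,0,0,0,0,0,0,0.0017,0,0,0,0,0,0,0.0017,0,0,0,0,0,0,0.0017,0,0,0,0,0,0,0.0017,0,0,0,0]
}}

```text
t: 10.3
eef_pos: [0.5056, -0.1153, 0.0609]
orientation: [0.992, 0.093, 0.088, -0.008]
contact_force: [-2.0, 0.8, 4.2]
width: 0.0006
grasp_force: 2.6
```

```bash
python3 -c "
from h import *
print(where())"
```

```text
(array([  0.4, -77.9,   4.6]), array([-1.1,  1.1,  4.5]), 10.3)
```

The tare key reached the same depth, with 4.5 N and a hold of about 0.4 s. Now I lift clear.

>>> {"fn": "servo_tool", "kwargs": {
  "plan": [0,0,-0.004,0,0,0,0,0,0,-0.015,0,0,0,0,0,0,-0.03,0,0,0,0,0,0,-0.05,0,0,0,0,-0.01,0,-0.08,0,0,0,0,-0.02,0,-0.11,0,0,0,0,-0.04,0.03,-0.13,0,0,0,0,-0.07,0.06,-0.14,0,0,0,0,-0.1,0.09,-0.14,0,0,0,0,-0.11,0.1,-0.14,0,0,0,0,-0.11,0.1,-0.14,0,0,0,0,-0.11,0.1,-0.14,0,0,0,0]
}}

```text
t: 11.5
eef_pos: [0.3933, -0.2381, 0.1792]
orientation: [0.992, 0.093, 0.088, -0.008]
contact_force: [-0.1, 0.5, 0.9]
width: 0.0001
grasp_force: 0.0
```

```bash
python3 - <<'E'
from h import *
print(where())
p,d=viewer.snapshot("top"); cv2.imwrite("pics/c4.png",p[:,:,::-1])
E
```

```text
(array([-110.2, -177.7,  144.2]), array([0.2, 0.6, 0.9]), 11.5)
```

View pics/c4.png

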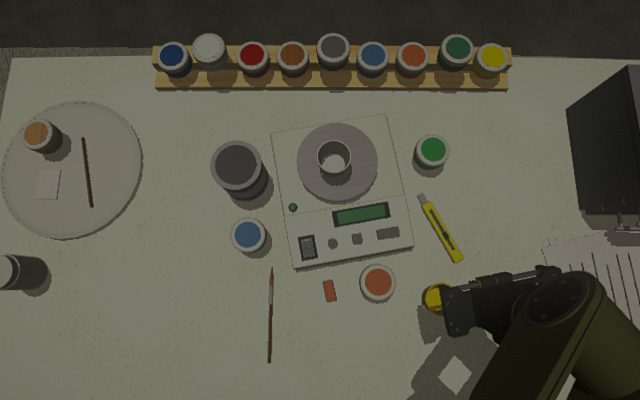

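Everything stands where it was: the pot at (334,157), pot_b at (377,282), pot_c at (249,235). The arm is clear, with its tip at about 165 mm height.

```bash
python3 -c "
from rig import job_done
print(job_done())"
```

```text
the job is handed in; nothing more can be done
None
```

I handed the job in at about 11.5 s: the rocker was pushed on to its stop, and the mode key and then the tare key were each pressed about 3.5 mm and released. The last picture shows the pot and everything else where they stood, but the hand-in returned no verdict and the display shows no reading in the camera, so I judged the presses by fingertip depth and force.

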